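# Load the glaze tray and lock it

### The job

Get the glaze tray ready to be carried off: first stand whatever is parked in the tray in front of the row of tubs (two or three slip bottles and jars) upright on the plywood ware board. Then push every waiting glaze tub into the gaps of the row in the tray, nudging them along without knocking any tub over, until all stand upright in one straight line against the back lip. Finally drop the locking pin from its stand fully home through the hole in the tray's lug, and leave the big jar and the can beside the tray where they stand.

Things in the scene. Friction and masses are not known exactly. Their poses are not given: they have to be found in the camera images.
- tray: fixed black tray, 150 (x) by 392 mm (y); origin: centre of its underside, x away from the robot to the back lip, y left along the row. Floor top 6 mm above the underside. Back lip 14 mm high over the underside, inner face at x +67 mm; end walls 22 mm high, from x -30 mm back, inner faces at y -190 and +190 mm; front edge (x -75 mm) open, level with the floor. Smooth plastic, on which tubs slide easily
- row_mid (a point): middle of the row, on the tray floor (tray x +38 mm, y 0): a tub touching the back lip has its axis on the line through this point along the tray's y. The row has room for six tubs (348 mm) with 32 mm to spare. The 60 mm of table behind the back lip are empty
- lug_top (a point): centre of the mouth of the upright round hole in the aluminium lug on the tray's left end (tray x 0, y +220 mm). The lug is a 44 x 44 mm block 55 mm high, so the mouth is 55 mm above the table; hole 17.5 mm wide, right through, with a 2 mm chamfer
- board: fixed plain plywood ware board lying on the table, 160 (x) by 220 (y) by 12 mm thick; origin: centre of its underside
- stand: fixed dark wooden block 70 x 70 x 40 mm with a hole 30 mm deep in its top, in which the locking pin waits upright; origin: centre of its underside
- pin_grip (a point): middle of the wooden handle of the locking pin: handle 26 mm across and 50 mm high, on a steel shank 14 mm across and 50 mm long that points down (its last 5 mm only 10 mm across). The shank's end lies 75 mm below this point. Handle z up along the pin. 80 g
- pin_collar (a point): underside of the pin's handle, where the shank begins: 25 mm below pin_grip on the pin's axis; the handle's underside rests on the lug's top when the pin is home
- trailer0_mid (a point): slip-trailing bottle parked in the tray: grey cylinder 54 mm across and 72 mm high with a white cone to 108 mm; this point lies on its axis, 45 mm above its underside. 0.16 kg. May be absent
- trailer1_mid (a point): slip-trailing bottle parked in the tray: grey cylinder 54 mm across and 72 mm high with a white cone to 108 mm; this point lies on its axis, 45 mm above its underside. 0.16 kg. May be absent
- jar_mid (a point): amber jar with a black lid parked in the tray: cylinder 52 mm across, 100 mm high; this point is its centre, 50 mm above its underside. 0.24 kg. May be absent
- row0_mid (a point): row glaze tub, a low closed cylinder 58 mm across and 62 mm high with a flat lid, smooth plastic; this point is its centre, 31 mm above its underside, z up. About 0.2 kg. Already in the tray's row, loose, with gaps narrower than a tub beside it; slides when a tub is pushed in between
- row1_mid (a point): row glaze tub, a low closed cylinder 58 mm across and 62 mm high with a flat lid, smooth plastic; this point is its centre, 31 mm above its underside, z up. About 0.2 kg. Already in the tray's row, loose, with gaps narrower than a tub beside it; slides when a tub is pushed in between
- row2_mid (a point): row glaze tub, a low closed cylinder 58 mm across and 62 mm high with a flat lid, smooth plastic; this point is its centre, 31 mm above its underside, z up. About 0.2 kg. Already in the tray's row, loose, with gaps narrower than a tub beside it; slides when a tub is pushed in between
- tub0_mid (a point): waiting glaze tub, a low closed cylinder 58 mm across and 62 mm high with a flat lid, smooth plastic; this point is its centre, 31 mm above its underside, z up. About 0.2 kg. Starts on the table to the right in front of the tray. May be absent
- tub1_mid (a point): waiting glaze tub, a low closed cylinder 58 mm across and 62 mm high with a flat lid, smooth plastic; this point is its centre, 31 mm above its underside, z up. About 0.2 kg. Starts on the table to the right in front of the tray. May be absent
- tub2_mid (a point): waiting glaze tub, a low closed cylinder 58 mm across and 62 mm high with a flat lid, smooth plastic; this point is its centre, 31 mm above its underside, z up. About 0.2 kg. Starts on the table to the right in front of the tray. May be absent
- bigjar: bystander, to be left alone: large lidded jar 84 mm across, 80 mm high, right of the tray; origin at its underside
- can: bystander, to be left alone: can 66 mm across, 80 mm high, left of the tray; origin at its underside

How it is judged:
By the outcome, as a careful person would: the job done as asked, in the order asked, and still so for the second after the job is handed in, with the robot touching nothing.
Of tub0, tub1, tub2 only 2 to 3 are there at a start; the rules pass over those that are not, and their reading is None.
Of trailer0, trailer1, jar only 2 to 3 are there at a start; the rules pass over those that are not, and their reading is None.
At some moment in a run one of tub0, tub1, tub2 may be knocked a few centimetres aside while the robot is not near it.
It also fails if it takes over 208 s, if anything falls off the work surface, if the arm or the gripper's body presses on something with over 40 N, if the wrist force passes 120 N, or if a joint passes its speed limit or range.

### The arm

A 6-joint arm with a two-finger parallel gripper is mounted at the origin on the work surface. World frame = base frame: x ahead of the robot, y to its left, z up, the work surface at z = 0. Lengths are in m, angles in rad, forces in N, time in s.
With the tool pointing down it reaches from about 0.25 to 0.85 m from the base axis. Payload 12.5 kg.
Tool frame: the origin (TCP) lies midway between the tips of the shut fingers; the grasp point (between the pads) lies 19 mm behind it; z points along the fingers, y is the line along which they close (so a half turn about z gives the same grasp; the last joint's range is limited). The gripper opens to 93 mm and grips with 3 to 60 N. Pads are 15 mm wide; open, the fingers measure 128 mm over their backs; the gripper's body (75 mm by 188 mm) begins 65 mm behind the grasp point.
Start: joints at [1.25, 0.351, 1.652, -0, 1.139, -0.085], TCP at [0.128, 0.535, 0.219] pointing down, gripper open.
Joint ranges: [-2.75, 2.75], [-0.79, 2.1], [0.01, 2.65], [-1.57, 4.71], [0.07, 3.14], [-2.87, 2.87]. Speed limits (rad/s): [2.22, 2.22, 2.79, 3.14, 3.14, 3.14].

### API

Orientations are given as a 3x3 rotation matrix whose columns are the frame's x, y, z axes.
In Python, from bench import ctrl gives the robot as it stands.
- The arm moves only by the tool play_rows, never from a script. Its argument "targets" is a list of rows, each a list of 3 entries, a list of its own where there are three numbers: the shift along the tool's x, y, z in mm, then the turn about the tool's z in rad, then the finger opening in mm, from 0 to 93. A call has 1 to 8 rows; each row is the pose to reach, as a shift and turn from the pose commanded when the call began, along the tool's axes at that moment; what a row does not reach only later rows make up. A row lasts 1/8 s, in which the tool goes at most 62.5 mm and 10.7 degrees, less where a joint would pass 70% of its speed; a pose out of reach is approached as far as the arm can. A call with a gripper value outside its range is refused whole. The fingers move at their own pace and stop on an object; "newtons" is the grip in N (left out, the last holds). Time passes only in rows, so rows that repeat a pose let the fingers close. It gives the time, the measured TCP pose, the force, the opening and the grip force at its end, in the units of the state.
- ctrl.state(): the state, without advancing time (a new reading comes with each control period).
- ctrl.capture(name): name is "side" or "top"; returns a dict with "frame" (400x640x3 uint8, red, green, blue), "depth" (400x640 float32, m along the optical axis (not along the pixel's ray), 0 where there is no reading), "camera_matrix" (3x3 intrinsics, pixels), "rvec" (rotation vector, rad) and "tvec" (3), from world to camera coordinates, as OpenCV has them. Camera axes: x right, y down, z forward; pixel columns grow to the right and rows downward; lengths in m; the calibration is good to about 2 mm. A picture is of the moment at which its call begins.
- ctrl.hand_in(): hands the job in; it is judged then, once.
The state is a dict: "time": time; "q": joint angles; "qd": joint speeds; "tau": joint torques, N m; "eef_pos": TCP position; "tool_rot": TCP orientation; "ft_force": force on the tool from outside, world axes, zero at the start; "torque": the same for the moment, N m; "grip_width": finger opening in m; "gripper_force": force on a finger pad.
Only numpy, scipy, OpenCV 4.12 (cv2) and the standard library are available. Lean on these libraries where they do the work, as an engineer would, in place of code of your own. Each camera call takes 0.05 s, during which the arm holds its last target. There are 200 camera calls.

## Working session

There is one attempt and no reset: what is moved stays moved. The work goes in short steps, Python scripts to look and compute and a tool call to move; the robot and the scene stay as the last step left them, time stands still between calls to the robot, and variables do not carry over. Pictures are saved under pics/ and viewed, at most 14 in all, crops included, and the job is handed in when it is done.

Besides the shell and the picture viewer there is one more tool, called as name(argument=value, ...), one argument or row to a line, values as JSON. play_rows: Moves the arm, as the interface text tells. Its arguments: {"type":"object","properties":{"targets":{"type":"array"},"newtons":{"type":"number"}},"required":["targets"]}

```bash
ls; mkdir -p pics; python3 - <<'E'
from bench import ctrl
import cv2,numpy as np
s=ctrl.state()
for k in s: print(k,np.round(s[k],3).tolist())
for n in("side","top"):
    c=ctrl.capture(n)
    cv2.imwrite(f"pics/{n}0.png",c["frame"][:,:,::-1])
    np.savez(f"pics/{n}0.npz",**c)
    R=cv2.Rodrigues(c["rvec"])[0]; print(n,(-R.T@np.ravel(c["tvec"])).round(3),R[2].round(3),c["camera_matrix"].round(1).tolist())
E
```

```text
pics
time 0.0
q [1.25, 0.351, 1.652, 0.0, 1.139, -0.085]
qd [-0.0, 0.001, -0.001, 0.001, -0.002, 0.001]
tau [-0.002, -49.734, -28.526, 0.07, 0.026, -0.0]
eef_pos [0.128, 0.534, 0.218]
tool_rot [[-0.972, 0.234, -0.0], [0.234, 0.972, -0.001], [0.0, -0.001, -1.0]]
ft_force [0.178, 0.45, 0.47]
torque [-0.031, 0.004, 0.02]
gripper_force 0.0
grip_width 0.093
side [0.202 0.547 0.783] [ 0.331 -0.564 -0.756] [[435.8, 0.0, 322.9], [0.0, 435.8, 192.9], [0.0, 0.0, 1.0]]
top [ 0.274 -0.013  1.243] [ 0.207  0.008 -0.978] [[430.1, 0.0, 319.7], [0.0, 430.1, 199.7], [0.0, 0.0, 1.0]]
```

View pics/top0.png

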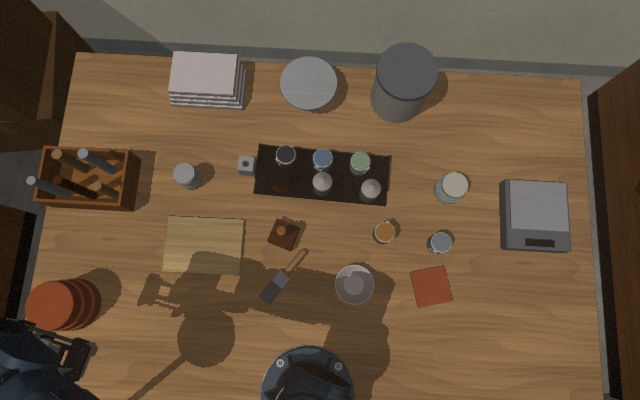

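View pics/side0.png

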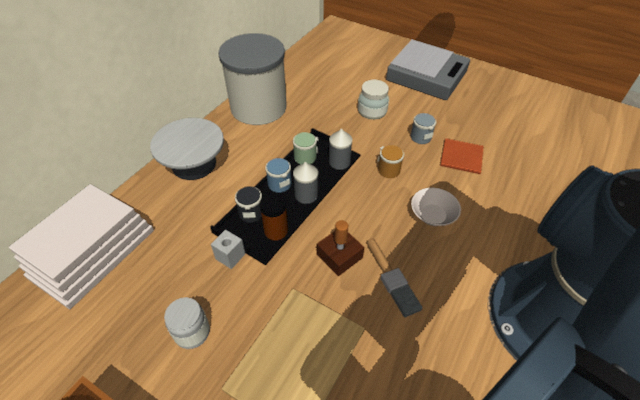

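The top view shows the tray at (255–390, 147–203) with row tubs at (286,155), (322,158) and (360,162). Bottles stand at (322,183) and (371,189), and a black-lidded jar is near (281,183). Two tubs are waiting, at (384,232) and (440,243). The pin stand is at (284,235), the board at (203,245), the lug at (246,165), the can at (185,175) and the big jar at (452,187). The side view confirms all of this. Next I'll measure from depth.

```bash
cat > h.py <<'E'
import numpy as np,cv2
def cap(n,save=None):
    from bench import ctrl
    c=ctrl.capture(n)
    if save: cv2.imwrite(f"pics/{save}.png",c["frame"][:,:,::-1])
    return c
def cloud(c):
    K=c["camera_matrix"];R=cv2.Rodrigues(np.asarray(c["rvec"],float))[0];t=np.ravel(c["tvec"])
    v,u=np.mgrid[0:400,0:640];d=c["depth"]
    P=np.stack([(u-K[0,2])/K[0,0]*d,(v-K[1,2])/K[1,1]*d,d],-1)
    W=(P-t)@R; W[d<=0]=np.nan
    return W
def proj(c,p):
    q,_=cv2.projectPoints(np.atleast_2d(np.asarray(p,float)),np.asarray(c["rvec"],float),np.asarray(c["tvec"],float),c["camera_matrix"],None)
    return q[:,0]
def ray(c,u,v,z):
    "world point at pixel and height z"
    K=c["camera_matrix"];R=cv2.Rodrigues(np.asarray(c["rvec"],float))[0];t=np.ravel(c["tvec"])
    o=-R.T@t;d=R.T@np.array([(u-K[0,2])/K[0,0],(v-K[1,2])/K[1,1],1])
    return o+d*(z-o[2])/d[2]
def blobs(c,zl,zh,box,minpx=15):
    "connected patches of points with zl<z<zh in box x0,x1,y0,y1: enclosing-circle centre etc."
    W=cloud(c)
    m=(W[...,2]>zl)&(W[...,2]<zh)&(W[...,0]>box[0])&(W[...,0]<box[1])&(W[...,1]>box[2])&(W[...,1]<box[3])
    n,l,st,ce=cv2.connectedComponentsWithStats(m.astype(np.uint8))
    out=[]
    for i in range(1,n):
        if st[i,4]<minpx: continue
        p=W[l==i]
        (cx,cy),r=cv2.minEnclosingCircle(p[:,:2].astype(np.float32))
        out.append((ce[i].round(0).tolist(),int(st[i,4]),[round(cx,4),round(cy,4),round(r,4)],p.mean(0).round(4).tolist()))
    return out
E
python3 - <<'E'
from h import *
for n in("top","side"):
    c=dict(np.load(f"pics/{n}0.npz")); print(n)
    for zl,zh in((.005,.02),(.035,.048),(.049,.06),(.061,.075),(.076,.1),(.1,.125)):
        print(zl,zh)
        for b in blobs(c,zl,zh,(.25,.75,-.45,.45)): print("  ",b)
E
python3 - <<'E'
import cv2
a=cv2.imread("pics/top0.png")[130:290,150:470]
cv2.imwrite("pics/top0c.png",cv2.resize(a,None,fx=2.5,fy=2.5,interpolation=cv2.INTER_CUBIC))
E
```

```text
top
0.005 0.02
   ([287.0, 172.0], 1533, [0.6187, 0.092, 0.1258], [0.6139, 0.0988, 0.0084])
   ([355.0, 178.0], 1659, [0.61, -0.1076, 0.1183], [0.6071, -0.1057, 0.0085])
   ([249.0, 174.0], 24, [0.604, 0.2124, 0.0192], [0.6009, 0.2084, 0.0128])
   ([196.0, 186.0], 28, [0.5608, 0.3688, 0.0253], [0.5555, 0.3624, 0.0121])
   ([439.0, 197.0], 37, [0.5731, -0.3638, 0.0368], [0.5638, -0.3527, 0.0132])
   ([203.0, 245.0], 4302, [0.3843, 0.3214, 0.1344], [0.3835, 0.3213, 0.0121])
   ([428.0, 245.0], 22, [0.4221, -0.3269, 0.0217], [0.421, -0.3201, 0.0127])
   ([282.0, 277.0], 443, [0.3167, 0.089, 0.0893], [0.3072, 0.0899, 0.0168])
   ([431.0, 286.0], 1269, [0.3062, -0.3307, 0.0696], [0.3062, -0.3299, 0.0104])
   ([354.0, 284.0], 501, [0.2974, -0.1119, 0.0441], [0.2991, -0.1135, 0.0109])
0.035 0.048
   ([288.0, 164.0], 20, [0.6345, 0.0957, 0.0198], [0.629, 0.0928, 0.0429])
   ([358.0, 170.0], 25, [0.6319, -0.1094, 0.0248], [0.6225, -0.1092, 0.0416])
   ([193.0, 183.0], 37, [0.563, 0.3702, 0.0286], [0.5565, 0.3628, 0.0405])
   ([440.0, 195.0], 48, [0.5703, -0.3572, 0.0325], [0.5643, -0.3487, 0.
[... 5800 characters left out ...]
  ([340.0, 141.0], 271, [0.5596, -0.1402, 0.0287], [0.5548, -0.1306, 0.0888])
   ([305.0, 174.0], 320, [0.5728, -0.0058, 0.0281], [0.5666, 0.004, 0.0893])
   ([274.0, 215.0], 184, [0.5703, 0.1193, 0.0261], [0.5605, 0.1303, 0.0885])
   ([340.0, 235.0], 95, [0.4251, 0.0958, 0.0129], [0.4216, 0.1035, 0.0876])
   ([182.0, 313.0], 918, [0.5761, 0.3826, 0.0308], [0.5752, 0.383, 0.0802])
0.1 0.125
   ([340.0, 133.0], 75, [0.561, -0.1392, 0.0141], [0.5597, -0.1382, 0.1054])
   ([305.0, 167.0], 85, [0.5731, -0.0022, 0.0149], [0.571, -0.0026, 0.1052])
   ([272.0, 202.0], 443, [0.5751, 0.1157, 0.0276], [0.5726, 0.1171, 0.1058])
   ([341.0, 226.0], 143, [0.4251, 0.095, 0.0135], [0.4241, 0.0975, 0.1085])
```

View pics/top0c.png

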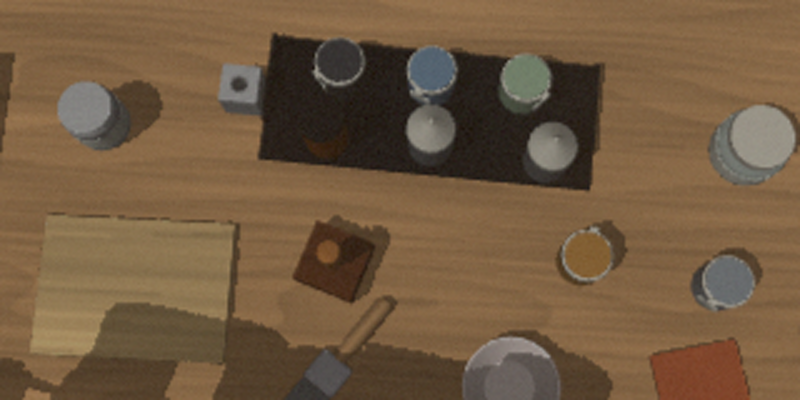

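```bash
cat >> h.py <<'E'
def plan(*steps):
    "steps: (x,y,z[m],psi) chained; psi = angle of tool y from world y; each printed from the preceding"
    from bench import ctrl
    s=ctrl.state();p=np.array(s["eef_pos"]);R=np.array(s["tool_rot"]);psi=np.arctan2(-R[0,1],R[1,1])
    for x,y,z,ps in steps:
        q=np.array([x,y,z]);A=np.array([[-np.cos(psi),-np.sin(psi),0],[-np.sin(psi),np.cos(psi),0],[0,0,-1]]).T
        A=np.array([[-np.cos(psi),-np.sin(psi),0],[-np.sin(psi),np.cos(psi),0],[0,0,-1]])
        print("shift mm",(A@(q-p)*1000).round(1).tolist(),"turn",round(-(ps-psi),3))
        p,psi=q,ps
E
python3 - <<'E'
from h import *
c=dict(np.load("pics/top0.npz"))
f=lambda u,v:(150+u/2.5-.3,130+v/2.5-.3)
fl=ray(c,*f(260,158),.006);fr=ray(c,*f(591,188),.006)
bl=ray(c,*f(273,35),.022);br=ray(c,*f(603,65),.022)
for n,p in zip(("fl","fr","bl","br"),(fl,fr,bl,br)):print(n,p.round(4))
d=fl-fr;print(np.linalg.norm(d),"yaw",np.arctan2(-d[0],d[1]))
ctr=(fl+fr)/2; y=np.arctan2(-d[0],d[1]);print("centre",ctr[:2]+.075*np.array([np.cos(y),np.sin(y)]))
for uv in((47,213),(238,224),(223,362),(31,352)):print("board",ray(c,*f(*uv),.012).round(4))
print("hole",ray(c,*f(239,85),.055).round(4))
# side-view hole
s=dict(np.load("pics/side0.npz"));print("side hole",ray(s,226,241,.055).round(4))
# lip points in side cloud
W=cloud(s);m=(W[...,2]>.011)&(W[...,2]<.0155)&(W[...,0]>.64)&(W[...,0]<.71)&(abs(W[...,1])<.18)
p=W[m];print(len(p));a=np.polyfit(p[:,1],p[:,0],1);print("lip fit",a)
a=cv2.imread("pics/side0.png")[180:280,190:330];cv2.imwrite("pics/side0c.png",cv2.resize(a,None,fx=5,fy=5,interpolation=cv2.INTER_CUBIC))
plan((.35,.40,.22,-.036),(.573,-.006,.16,-.036),(.573,-.006,.039,-.036))
E
```

```text
fl [0.5454 0.1917 0.006 ]
fr [ 0.5322 -0.1992  0.006 ]
bl [0.6928 0.1871 0.022 ]
br [ 0.6787 -0.2072  0.022 ]
0.391117550786538 yaw -0.0337150014812528
centre [ 0.61378615 -0.00626086]
board [0.4644 0.4314 0.012 ]
board [0.4645 0.2091 0.012 ]
board [0.3065 0.2112 0.012 ]
board [0.305  0.4286 0.012 ]
hole [0.619  0.2154 0.055 ]
side hole [0.6204 0.2153 0.055 ]
204
lip fit [0.05588434 0.67698773]
shift mm [-246.9, -79.0, -1.8] turn -0.2
shift mm [-237.5, -397.7, 60.0] turn -0.0
shift mm [0.0, 0.0, 121.0] turn -0.0
```

View pics/side0c.png

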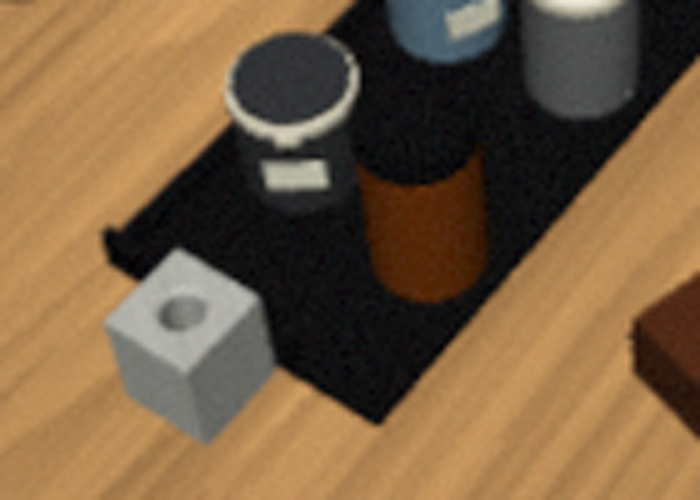

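play_rows(
  targets=[
    [[-335,-252,35],-0.2,80],
    [[-335,-252,35],-0.2,80],
    [[-335,-252,35],-0.2,80],
    [[-335,-252,35],-0.2,80],
    [[-335,-252,35],-0.2,80],
    [[-335,-252,35],-0.2,80],
    [[-335,-252,35],-0.2,80],
    [[-335,-252,35],-0.2,80],
  ],
  newtons=15,
)

```text
time: 1.1
eef_pos: [0.3966, 0.2094, 0.1832]
tool_rot: [[-0.999, 0.04, -0.001], [0.04, 0.999, -0.0], [0.001, -0.001, -1.0]]
ft_force: [0.0, 1.1, -0.0]
grip_width: 0.0797
gripper_force: 0.0
```

play_rows(
  targets=[
    [[-185,-210,24],0,80],
    [[-185,-210,24],0,80],
    [[-185,-210,24],0,80],
    [[-185,-210,24],0,80],
    [[-185,-210,24],0,80],
    [[-185,-210,24],0,80],
    [[-185,-210,24],0,80],
    [[-185,-210,24],0,80],
  ],
)

```text
time: 2.1
eef_pos: [0.5722, -0.0037, 0.1599]
tool_rot: [[-0.999, 0.034, -0.0], [0.034, 0.999, 0.0], [0.0, 0.0, -1.0]]
ft_force: [0.4, 0.2, 0.2]
grip_width: 0.0801
gripper_force: 0.0
```

play_rows(
  targets=[
    [[0,-1,60],0,80],
    [[0,-1,110],0,80],
    [[0,-1,121],0,80],
    [[0,-1,121],0,80],
    [[0,-1,121],0,45],
    [[0,-1,121],0,45],
    [[0,-1,121],0,45],
    [[0,-1,121],0,45],
  ],
)

```text
time: 3.1
eef_pos: [0.5731, -0.0061, 0.0394]
tool_rot: [[-0.999, 0.036, 0.001], [0.036, 0.999, -0.0], [-0.001, -0.0, -1.0]]
ft_force: [-0.6, 0.6, 7.0]
grip_width: 0.0538
gripper_force: 15.0
```

play_rows(
  targets=[
    [[0,0,0],0,45],
    [[0,0,0],0,45],
    [[0,0,-10],0,45],
    [[0,0,-40],0,45],
    [[0,0,-90],0,45],
    [[0,0,-120],0,45],
    [[0,0,-120],0,45],
  ],
)

```text
time: 3.98
eef_pos: [0.5736, -0.0061, 0.1609]
tool_rot: [[-0.999, 0.036, 0.004], [0.036, 0.999, -0.0], [-0.004, -0.0, -1.0]]
ft_force: [0.3, -0.7, -1.7]
grip_width: 0.0537
gripper_force: 15.0
```

```bash
python3 - <<'E'
from h import *
plan((.42,.39,.16,-.035),(.42,.39,.046,-.035))
E
```

```text
shift mm [167.7, 390.3, 0.9] turn -0.001
shift mm [0.0, 0.0, 114.0] turn -0.0
```

play_rows(
  targets=[
    [[20,45,0],0,45],
    [[42,97,0],0,45],
    [[67,155,0],0,45],
    [[92,214,0],0,45],
    [[117,272,0],0,45],
    [[140,325,0],0,45],
    [[158,368,0],0,45],
    [[168,390,0],0,45],
  ],
)

```text
time: 4.97
eef_pos: [0.4169, 0.3913, 0.1569]
tool_rot: [[-0.999, 0.034, -0.002], [0.034, 0.999, -0.001], [0.002, -0.001, -1.0]]
ft_force: [0.4, 0.3, -2.1]
grip_width: 0.0537
gripper_force: 15.0
```

play_rows(
  targets=[
    [[0,0,0],0,45],
    [[0,0,30],0,45],
    [[0,0,75],0,45],
    [[0,0,103],0,45],
    [[0,0,111],0,45],
    [[0,0,115],0,45],
    [[0,0,115],0,45],
    [[0,0,115],0,45],
  ],
)

```text
time: 5.98
eef_pos: [0.4193, 0.3896, 0.0444]
tool_rot: [[-0.999, 0.036, 0.001], [0.036, 0.999, 0.001], [-0.001, 0.001, -1.0]]
ft_force: [-0.0, -2.1, 3.8]
grip_width: 0.0536
gripper_force: 15.0
```

play_rows(
  targets=[
    [[0,0,0],0,76],
    [[0,0,0],0,76],
    [[0,0,0],0,76],
    [[0,0,-20],0,76],
    [[0,0,-75],0,76],
    [[0,0,-115],0,76],
    [[0,0,-115],0,76],
  ],
)

```text
time: 6.85
eef_pos: [0.4199, 0.3908, 0.1616]
tool_rot: [[-0.999, 0.036, 0.004], [0.036, 0.999, 0.003], [-0.004, 0.004, -1.0]]
ft_force: [-0.4, 0.2, 0.0]
grip_width: 0.0755
gripper_force: 0.0
```

play_rows(
  targets=[
    [[-100,-320,0],0,76],
    [[-100,-320,0],0,76],
    [[-100,-320,0],0,76],
    [[-100,-320,0],0,76],
    [[-100,-320,0],0,76],
    [[-100,-320,0],0,76],
    [[-100,-320,0],0,76],
    [[-100,-320,0],0,76],
  ],
)

```text
time: 7.85
eef_pos: [0.5067, 0.0671, 0.158]
tool_rot: [[-0.999, 0.035, -0.001], [0.035, 0.999, 0.0], [0.001, 0.0, -1.0]]
ft_force: [0.1, 0.2, 0.2]
grip_width: 0.0763
gripper_force: 0.0
```

```bash
python3 - <<'E'
from h import *
c=cap("top","top1")
for b in blobs(c,.1,.125,(.25,.75,-.45,.45)): print("  ",b)
plan((.5605,-.141,.16,-.035),(.5605,-.141,.039,-.035))
E
```

```text
([371.0, 186.0], 73, [0.5622, -0.1429, 0.0152], [0.5609, -0.1427, 0.1057])
   ([171.0, 227.0], 154, [0.4181, 0.3879, 0.0207], [0.4181, 0.3862, 0.1072])
shift mm [-61.0, -206.3, -1.8] turn 0.0
shift mm [0.0, 0.0, 121.0] turn -0.0
```

play_rows(
  targets=[
    [[-61,-206,0],0,76],
    [[-61,-206,0],0,76],
    [[-61,-206,0],0,76],
    [[-61,-206,0],0,76],
    [[-61,-206,0],0,76],
    [[-61,-206,0],0,76],
    [[-61,-206,30],0,76],
    [[-61,-206,60],0,76],
  ],
)

```text
time: 8.9
eef_pos: [0.5608, -0.1399, 0.0983]
tool_rot: [[-0.999, 0.034, 0.001], [0.034, 0.999, -0.0], [-0.001, -0.0, -1.0]]
ft_force: [0.3, -0.7, -0.7]
grip_width: 0.0761
gripper_force: 0.0
```

play_rows(
  targets=[
    [[0,0,40],0,76],
    [[0,0,59],0,76],
    [[0,0,59],0,76],
    [[0,0,59],0,45],
    [[0,0,59],0,45],
    [[0,0,59],0,45],
    [[0,0,59],0,45],
    [[0,0,59],0,45],
  ],
)

```text
time: 9.9
eef_pos: [0.5613, -0.1419, 0.0406]
tool_rot: [[-0.999, 0.036, 0.001], [0.036, 0.999, -0.0], [-0.001, -0.0, -1.0]]
ft_force: [-1.5, 1.4, 7.6]
grip_width: 0.0539
gripper_force: 15.0
```

play_rows(
  targets=[
    [[0,0,0],0,45],
    [[0,0,-10],0,45],
    [[0,0,-40],0,45],
    [[0,0,-90],0,45],
    [[0,0,-120],0,45],
    [[0,0,-120],0,45],
  ],
)

```text
time: 10.65
eef_pos: [0.5617, -0.142, 0.162]
tool_rot: [[-0.999, 0.036, 0.004], [0.036, 0.999, -0.001], [-0.004, -0.001, -1.0]]
ft_force: [-0.7, -1.1, -1.6]
grip_width: 0.0537
gripper_force: 15.0
```

```bash
python3 - <<'E'
from h import *
plan((.5,.09,.16,-.035),(.35,.322,.16,-.035),(.35,.322,.045,-.035))
E
```

```text
shift mm [70.0, 229.6, 2.0] turn -0.001
shift mm [158.0, 226.6, 0.0] turn -0.0
shift mm [0.0, 0.0, 115.0] turn -0.0
```

play_rows(
  targets=[
    [[15,48,0],0,45],
    [[32,105,0],0,45],
    [[50,164,0],0,45],
    [[70,222,0],0,45],
    [[100,275,0],0,45],
    [[133,326,0],0,45],
    [[165,373,0],0,45],
    [[195,415,0],0,45],
  ],
)

```text
time: 11.65
eef_pos: [0.3789, 0.2811, 0.1584]
tool_rot: [[-0.999, 0.036, -0.002], [0.036, 0.999, -0.001], [0.002, -0.001, -1.0]]
ft_force: [0.2, 0.3, -2.1]
grip_width: 0.0538
gripper_force: 15.0
```

play_rows(
  targets=[
    [[33,41,0],0,45],
    [[33,41,0],0,45],
    [[33,41,40],0,45],
    [[33,41,90],0,45],
    [[33,41,108],0,45],
    [[33,41,114],0,45],
    [[33,41,115],0,45],
    [[33,41,115],0,45],
  ],
)

```text
time: 12.65
eef_pos: [0.3494, 0.3213, 0.0443]
tool_rot: [[-0.999, 0.037, -0.001], [0.037, 0.999, -0.001], [0.001, -0.001, -1.0]]
ft_force: [0.7, 0.3, -1.4]
grip_width: 0.0539
gripper_force: 15.0
```

play_rows(
  targets=[
    [[0,0,0],0,76],
    [[0,0,0],0,76],
    [[0,0,0],0,76],
    [[0,0,-20],0,76],
    [[0,0,-75],0,76],
    [[0,0,-115],0,76],
    [[0,0,-115],0,76],
  ],
)

```text
time: 13.52
eef_pos: [0.3504, 0.3231, 0.1622]
tool_rot: [[-0.999, 0.036, 0.004], [0.036, 0.999, 0.003], [-0.004, 0.003, -1.0]]
ft_force: [-0.6, 0.1, -0.7]
grip_width: 0.076
gripper_force: 0.0
```

```bash
python3 - <<'E'
from h import *
plan((.5735,.1155,.16,-.035),(.5735,.1155,.039,-.035))
E
```

```text
shift mm [-230.4, -199.6, 2.2] turn -0.001
shift mm [0.0, 0.0, 121.0] turn -0.0
```

play_rows(
  targets=[
    [[-231,-200,0],0,76],
    [[-231,-200,0],0,76],
    [[-231,-200,0],0,76],
    [[-231,-200,0],0,76],
    [[-231,-200,0],0,76],
    [[-231,-200,0],0,76],
    [[-231,-200,0],0,76],
    [[-231,-200,50],0,76],
  ],
)

```text
time: 14.52
eef_pos: [0.5742, 0.1154, 0.1115]
tool_rot: [[-0.999, 0.035, 0.006], [0.035, 0.999, 0.001], [-0.006, 0.001, -1.0]]
ft_force: [0.0, 0.0, -0.4]
grip_width: 0.0761
gripper_force: 0.0
```

play_rows(
  targets=[
    [[0,0,40],0,76],
    [[0,0,72],0,76],
    [[0,0,72],0,76],
    [[0,0,72],0,45],
    [[0,0,72],0,45],
    [[0,0,72],0,45],
    [[0,0,72],0,45],
    [[0,0,72],0,45],
  ],
)

```text
time: 15.52
eef_pos: [0.5735, 0.1143, 0.0387]
tool_rot: [[-0.999, 0.036, 0.002], [0.036, 0.999, 0.0], [-0.001, 0.0, -1.0]]
ft_force: [-1.2, 1.5, 7.2]
grip_width: 0.0516
gripper_force: 15.0
```

play_rows(
  targets=[
    [[0,0,0],0,45],
    [[0,0,-10],0,45],
    [[0,0,-40],0,45],
    [[0,0,-90],0,45],
    [[0,0,-120],0,45],
    [[0,0,-120],0,45],
  ],
)

```text
time: 16.27
eef_pos: [0.5739, 0.1141, 0.1599]
tool_rot: [[-0.999, 0.036, 0.004], [0.036, 0.999, 0.0], [-0.004, 0.001, -1.0]]
ft_force: [0.4, -0.1, -2.2]
grip_width: 0.0515
gripper_force: 15.0
```

```bash
python3 - <<'E'
from h import *
plan((.42,.255,.16,-.035),(.42,.255,.045,-.035))
c=cap("top")
for b in blobs(c,.08,.125,(.25,.5,.1,.45)): print("  ",b)
E
```

```text
shift mm [158.8, 135.3, -0.1] turn -0.001
shift mm [0.0, 0.0, 115.0] turn -0.0
   ([172.0, 227.0], 339, [0.4183, 0.3888, 0.0289], [0.4176, 0.3848, 0.0998])
   ([194.0, 255.0], 345, [0.3496, 0.321, 0.0284], [0.348, 0.3175, 0.1003])
```

play_rows(
  targets=[
    [[30,25,0],0,45],
    [[70,60,0],0,45],
    [[115,98,0],0,45],
    [[145,124,0],0,45],
    [[159,135,0],0,45],
    [[159,135,0],0,45],
    [[159,135,40],0,45],
    [[159,135,80],0,45],
  ],
)

```text
time: 17.32
eef_pos: [0.4201, 0.2538, 0.0765]
tool_rot: [[-0.999, 0.037, 0.001], [0.037, 0.999, 0.0], [-0.001, 0.0, -1.0]]
ft_force: [-0.2, 0.6, -2.7]
grip_width: 0.0521
gripper_force: 15.0
```

play_rows(
  targets=[
    [[0,0,20],0,45],
    [[0,0,31],0,45],
    [[0,0,35],0,45],
    [[0,0,35],0,45],
    [[0,0,35],0,76],
    [[0,0,35],0,76],
    [[0,0,35],0,76],
  ],
)

```text
time: 18.2
eef_pos: [0.419, 0.2548, 0.0428]
tool_rot: [[-0.999, 0.036, 0.0], [0.036, 0.999, 0.0], [-0.0, 0.0, -1.0]]
ft_force: [0.3, 0.2, -0.1]
grip_width: 0.0747
gripper_force: 0.0
```

play_rows(
  targets=[
    [[0,0,-20],0,76],
    [[0,0,-75],0,76],
    [[0,0,-135],0,85],
    [[0,0,-135],0.18,85],
    [[0,-60,-135],0.36,85],
    [[0,-120,-135],0.54,85],
    [[0,-180,-135],0.72,85],
    [[0,-200,-135],0.9,85],
  ],
)

```text
time: 19.2
eef_pos: [0.4114, 0.0525, 0.1778]
tool_rot: [[-0.586, 0.81, 0.0], [0.81, 0.586, -0.0], [-0.0, 0.0, -1.0]]
ft_force: [-0.1, 1.1, -0.4]
grip_width: 0.085
gripper_force: 0.0
```

```bash
python3 - <<'E'
from h import *
c=cap("top","top2")
for r in ((.076,.125,(.25,.5,.1,.45)),(.055,.075,(.3,.7,-.45,.16))):
  for b in blobs(c,*r): print("  ",b)
plan((.4455,-.186,.15,-1.606),(.4455,-.186,.02,-1.606))
E
```

```text
([173.0, 228.0], 346, [0.4196, 0.3895, 0.0281], [0.4174, 0.3842, 0.0994])
   ([221.0, 229.0], 356, [0.4207, 0.2536, 0.0269], [0.4189, 0.2512, 0.1097])
   ([195.0, 255.0], 355, [0.3485, 0.3211, 0.0279], [0.3478, 0.3168, 0.0995])
   ([285.0, 154.0], 320, [0.6511, 0.1043, 0.0312], [0.6499, 0.1019, 0.0676])
   ([322.0, 158.0], 320, [0.6461, -0.0027, 0.0309], [0.6459, -0.004, 0.0676])
   ([360.0, 161.0], 316, [0.6431, -0.113, 0.0303], [0.6429, -0.1118, 0.0676])
   ([445.0, 190.0], 99, [0.5845, -0.3739, 0.0398], [0.5721, -0.3566, 0.0621])
   ([384.0, 231.0], 331, [0.4477, -0.1892, 0.0308], [0.4455, -0.1882, 0.0619])
   ([441.0, 242.0], 344, [0.4234, -0.3455, 0.0309], [0.425, -0.3436, 0.0617])
shift mm [-213.6, -110.2, 27.8] turn 0.653
shift mm [0.0, 0.0, 130.0] turn -0.0
```

play_rows(
  targets=[
    [[-214,-110,28],0.18,85],
    [[-214,-110,28],0.36,85],
    [[-214,-110,28],0.54,85],
    [[-214,-110,28],0.653,85],
    [[-214,-110,28],0.653,85],
    [[-214,-110,28],0.653,85],
    [[-214,-110,28],0.653,85],
    [[-214,-110,60],0.653,85],
  ],
  newtons=20,
)

```text
time: 20.25
eef_pos: [0.4515, -0.1822, 0.1191]
tool_rot: [[0.015, 1.0, 0.004], [1.0, -0.015, -0.002], [-0.002, 0.004, -1.0]]
ft_force: [0.6, -0.2, -0.4]
grip_width: 0.085
gripper_force: 0.0
```

```bash
python3 - <<'E'
from h import *
c=cap("side")
for b in blobs(c,.055,.075,(.3,.7,-.45,.16)): print("  ",b)
plan((.4455,-.186,.02,-1.606),(.565,-.0545,.12,-1.606),(.565,-.0545,.027,-1.606))
E
```

```text
([383.0, 98.0], 28, [0.5525, -0.3659, 0.0129], [0.5547, -0.3657, 0.0618])
   ([428.0, 124.0], 72, [0.4138, -0.339, 0.0259], [0.4089, -0.3322, 0.0595])
   ([304.0, 141.0], 364, [0.6416, -0.1118, 0.0313], [0.6403, -0.1072, 0.066])
   ([391.0, 153.0], 338, [0.4472, -0.1872, 0.0311], [0.4441, -0.1842, 0.0612])
   ([277.0, 168.0], 413, [0.6452, -0.0007, 0.0315], [0.6439, 0.0014, 0.0665])
   ([248.0, 197.0], 487, [0.6491, 0.1056, 0.031], [0.6476, 0.1069, 0.0665])
   ([340.0, 241.0], 44, [0.4241, 0.0975, 0.0123], [0.4213, 0.1035, 0.0686])
shift mm [-5.1, -3.5, 94.5] turn 0.02
shift mm [135.6, 114.8, -100.0] turn -0.0
shift mm [0.0, 0.0, 93.0] turn -0.0
```

play_rows(
  targets=[
    [[-3,-2,45],0.01,85],
    [[-3,-2,85],0.01,85],
    [[-3,-2,95],0.01,85],
    [[-3,-2,95],0.01,85],
    [[-3,-2,95],0.01,45],
    [[-3,-2,95],0.01,45],
    [[-3,-2,95],0.01,45],
    [[-3,-2,95],0.01,45],
  ],
)

```text
time: 21.3
eef_pos: [0.4481, -0.1858, 0.0231]
tool_rot: [[0.028, 1.0, 0.0], [1.0, -0.028, -0.0], [-0.0, 0.0, -1.0]]
ft_force: [-1.6, 0.9, 7.3]
grip_width: 0.0579
gripper_force: 20.0
```

play_rows(
  targets=[
    [[0,0,0],0,45],
    [[0,0,0],0,45],
    [[0,0,-10],0,45],
    [[0,0,-50],0,45],
    [[0,0,-100],0,45],
    [[0,0,-100],0,45],
  ],
)

```text
time: 22.05
eef_pos: [0.4497, -0.1866, 0.126]
tool_rot: [[0.028, 1.0, 0.006], [1.0, -0.028, -0.003], [-0.003, 0.006, -1.0]]
ft_force: [-0.0, 0.9, -3.2]
grip_width: 0.0577
gripper_force: 20.0
```

```bash
python3 - <<'E'
from h import *
plan((.565,-.0545,.12,-1.606))
c=cap("top")
for b in blobs(c,.055,.075,(.3,.7,-.45,.16)): print("  ",b)
E
```

```text
shift mm [135.2, 111.6, 6.0] turn 0.007
   ([285.0, 154.0], 316, [0.6518, 0.1049, 0.0313], [0.6501, 0.102, 0.0676])
   ([322.0, 158.0], 319, [0.6464, -0.0023, 0.0305], [0.646, -0.004, 0.0678])
   ([360.0, 161.0], 315, [0.6436, -0.1135, 0.0303], [0.643, -0.1119, 0.0677])
   ([445.0, 191.0], 101, [0.5853, -0.3712, 0.0392], [0.5705, -0.357, 0.0624])
   ([443.0, 243.0], 254, [0.4238, -0.3432, 0.031], [0.4226, -0.3494, 0.062])
```

play_rows(
  targets=[
    [[40,33,0],0,45],
    [[80,66,0],0,45],
    [[120,99,0],0,45],
    [[135,111,0],0.007,45],
    [[135,111,0],0.007,45],
    [[135,111,30],0.007,45],
    [[135,111,60],0.007,45],
    [[135,111,80],0.007,45],
  ],
)

```text
time: 23.1
eef_pos: [0.561, -0.0551, 0.0409]
tool_rot: [[0.036, 0.999, -0.003], [0.999, -0.036, 0.0], [0.0, -0.003, -1.0]]
ft_force: [0.3, -0.2, -2.5]
grip_width: 0.0579
gripper_force: 20.0
```

play_rows(
  targets=[
    [[0,0,10],0,45],
    [[0,0,14],0,45],
    [[0,0,16],0,45],
    [[0,0,16],0,45],
  ],
)

```text
time: 23.6
eef_pos: [0.5634, -0.0546, 0.0285]
tool_rot: [[0.035, 0.999, 0.002], [0.999, -0.035, -0.001], [-0.001, 0.002, -1.0]]
ft_force: [-3.6, -0.5, 10.4]
grip_width: 0.0578
gripper_force: 20.0
```

```bash
python3 - <<'E'
from h import *
plan((.6497,-.0575,.0295,-1.606))
c=cap("top","top3")
for b in blobs(c,.055,.075,(.3,.7,-.45,.16)): print("  ",b)
E
```

```text
shift mm [0.1, 86.4, -1.0] turn 0.0
   ([285.0, 154.0], 321, [0.6511, 0.1044, 0.031], [0.6497, 0.102, 0.0676])
   ([446.0, 191.0], 104, [0.5844, -0.3728, 0.0387], [0.5701, -0.358, 0.0621])
   ([441.0, 242.0], 344, [0.4244, -0.3443, 0.031], [0.4252, -0.3436, 0.0618])
```

play_rows(
  targets=[
    [[0,0,-1.5],0,45],
    [[0,15,-1.5],0,45],
    [[0,30,-1.5],0,45],
    [[0,42,-1.5],0,45],
    [[0,50,-1.5],0,45],
    [[0,55,-1.5],0,45],
    [[0,60,-1.5],0,45],
    [[0,64,-1.5],0,45],
  ],
)

```text
time: 24.65
eef_pos: [0.627, -0.0561, 0.0286]
tool_rot: [[0.035, 0.999, 0.0], [0.999, -0.035, -0.0], [-0.0, 0.0, -1.0]]
ft_force: [-2.8, 0.1, 6.1]
grip_width: 0.0577
gripper_force: 20.0
```

play_rows(
  targets=[
    [[0,4,0],0,45],
    [[0,8,0],0,45],
    [[0,12,0],0,45],
    [[0,16,0],0,45],
    [[0,19,0],0,45],
    [[0,21,0],0,45],
    [[0,21,0],0,45],
  ],
)

```text
time: 25.52
eef_pos: [0.648, -0.0569, 0.0286]
tool_rot: [[0.035, 0.999, 0.001], [0.999, -0.035, -0.0], [-0.0, 0.001, -1.0]]
ft_force: [-2.2, 0.0, 5.5]
grip_width: 0.0577
gripper_force: 20.0
```

play_rows(
  targets=[
    [[0,1,0],0,45],
    [[0,2,0],0,45],
    [[0,2,0],0,45],
    [[0,2,0],0,72],
    [[0,2,0],0,72],
    [[0,2,0],0,72],
    [[0,2,-20],0,72],
    [[0,2,-60],0,72],
  ],
)

```text
time: 26.52
eef_pos: [0.6491, -0.0568, 0.0887]
tool_rot: [[0.035, 0.999, -0.002], [0.999, -0.035, 0.0], [0.0, -0.002, -1.0]]
ft_force: [-0.3, -0.1, 0.9]
grip_width: 0.0718
gripper_force: 0.0
```

play_rows(
  targets=[
    [[0,0,-60],0,85],
    [[60,-60,-60],0,85],
    [[120,-120,-60],0,85],
    [[120,-180,-60],0,85],
    [[120,-180,-60],0,85],
    [[120,-180,-60],0,85],
  ],
)

```text
time: 27.28
eef_pos: [0.473, 0.07, 0.1496]
tool_rot: [[0.034, 0.999, 0.001], [0.999, -0.034, 0.0], [0.0, 0.001, -1.0]]
ft_force: [1.5, -0.7, 0.0]
grip_width: 0.085
gripper_force: 0.0
```

```bash
python3 - <<'E'
from h import *
c=cap("top","top3")
for b in blobs(c,.055,.075,(.3,.7,-.45,.16)): print("  ",b)
c=cap("side","side3")
for b in blobs(c,.055,.075,(.3,.7,-.45,.16)): print("  ",b)
plan((.425,-.343,.13,-1.606))
E
```

```text
([285.0, 153.0], 278, [0.6504, 0.1041, 0.031], [0.653, 0.102, 0.0679])
   ([342.0, 159.0], 955, [0.6465, -0.0594, 0.0856], [0.6463, -0.0599, 0.0677])
   ([446.0, 192.0], 107, [0.5848, -0.3747, 0.0397], [0.5689, -0.3594, 0.0622])
   ([441.0, 242.0], 348, [0.4245, -0.3432, 0.0311], [0.4249, -0.3434, 0.062])
   ([380.0, 100.0], 70, [0.5643, -0.3644, 0.0288], [0.5599, -0.3581, 0.0594])
   ([424.0, 120.0], 285, [0.4234, -0.3415, 0.0309], [0.4235, -0.3392, 0.061])
   ([277.0, 167.0], 472, [0.6443, -0.0086, 0.038], [0.645, -0.0012, 0.0661])
   ([248.0, 197.0], 487, [0.6477, 0.1044, 0.031], [0.6476, 0.107, 0.0665])
   ([340.0, 241.0], 44, [0.4235, 0.0992, 0.0123], [0.4211, 0.1035, 0.0687])
shift mm [-413.8, -35.8, 19.3] turn 0.0
```

play_rows(
  targets=[
    [[-414,-36,19],0,85],
    [[-414,-36,19],0,85],
    [[-414,-36,19],0,85],
    [[-414,-36,19],0,85],
    [[-414,-36,19],0,85],
    [[-414,-36,19],0,85],
    [[-414,-36,19],0,85],
    [[-414,-36,19],0,85],
  ],
)

```text
time: 28.38
eef_pos: [0.4234, -0.3466, 0.129]
tool_rot: [[0.039, 0.999, 0.001], [0.999, -0.039, -0.001], [-0.001, 0.001, -1.0]]
ft_force: [-0.0, 0.3, -0.1]
grip_width: 0.0852
gripper_force: 0.0
```

play_rows(
  targets=[
    [[0,0,0],0,85],
    [[0,0,0],0,85],
  ],
)

```text
time: 28.62
eef_pos: [0.424, -0.3424, 0.1293]
tool_rot: [[0.034, 0.999, 0.0], [0.999, -0.034, 0.0], [0.0, 0.0, -1.0]]
ft_force: [-0.4, 0.2, 0.6]
grip_width: 0.0854
gripper_force: 0.0
```

```bash
python3 - <<'E'
from h import *
c=cap("side")
for b in blobs(c,.055,.075,(.3,.7,-.45,-.15)): print("  ",b)
plan((.4242,-.3425,.022,-1.606))
E
```

```text
([373.0, 98.0], 190, [0.5865, -0.3719, 0.0389], [0.5773, -0.3524, 0.0633])
   ([424.0, 120.0], 280, [0.423, -0.3411, 0.031], [0.4236, -0.3397, 0.0608])
shift mm [-0.1, 0.2, 107.3] turn 0.001
```

play_rows(
  targets=[
    [[0,0,50],0,85],
    [[0,0,95],0,85],
    [[0,0,107],0,85],
    [[0,0,107],0,85],
    [[0,0,107],0,45],
    [[0,0,107],0,45],
    [[0,0,107],0,45],
    [[0,0,107],0,45],
  ],
)

```text
time: 29.68
eef_pos: [0.4239, -0.3434, 0.0228]
tool_rot: [[0.035, 0.999, 0.001], [0.999, -0.035, -0.001], [-0.001, 0.001, -1.0]]
ft_force: [0.1, 0.8, 6.7]
grip_width: 0.0581
gripper_force: 20.0
```

play_rows(
  targets=[
    [[0,0,0],0,45],
    [[0,0,-10],0,45],
    [[0,0,-50],0,45],
    [[0,0,-110],0,45],
    [[60,10,-130],0,45],
    [[120,30,-130],0,45],
    [[160,40,-130],0,45],
    [[180,50,-130],0,45],
  ],
)

```text
time: 30.68
eef_pos: [0.4799, -0.1629, 0.1526]
tool_rot: [[0.033, 0.999, -0.0], [0.999, -0.033, 0.0], [0.0, -0.0, -1.0]]
ft_force: [-0.0, -0.2, -3.4]
grip_width: 0.0581
gripper_force: 20.0
```

```bash
python3 - <<'E'
from h import *
c=cap("top","top4")
for b in blobs(c,.055,.075,(.5,.7,-.2,.16)): print("  ",b)
a=c["frame"][120:260,230:430,::-1];cv2.imwrite("pics/top4c.png",cv2.resize(a,None,fx=4,fy=4,interpolation=cv2.INTER_CUBIC))
plan((.563,.0525,.12,-1.606))
E
```

```text
([285.0, 154.0], 317, [0.6507, 0.104, 0.0308], [0.6501, 0.1019, 0.0675])
   ([342.0, 159.0], 961, [0.6465, -0.0595, 0.0856], [0.6462, -0.0597, 0.0677])
shift mm [216.9, 75.1, 32.6] turn 0.002
```

View pics/top4c.png

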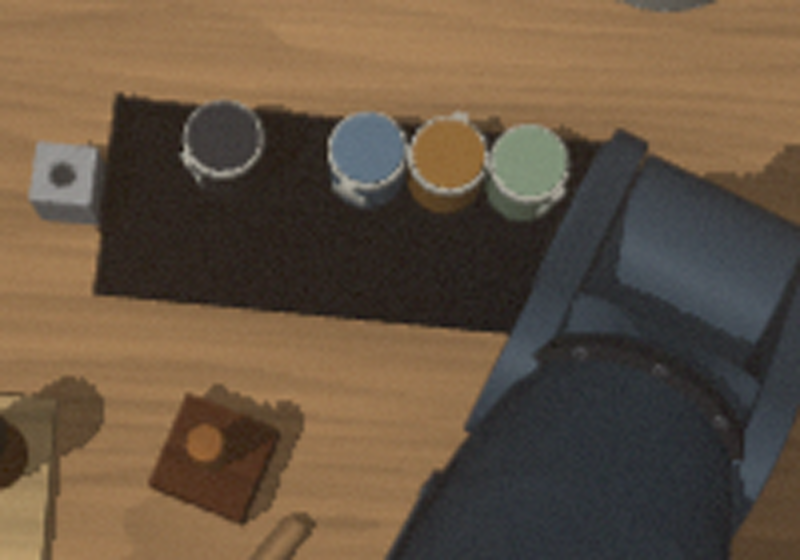

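play_rows(
  targets=[
    [[58,20,0],0,45],
    [[116,40,0],0,45],
    [[174,60,0],0,45],
    [[205,70,0],0,45],
    [[217,75,0],0,45],
    [[217,75,0],0,45],
    [[217,75,40],0,45],
    [[217,75,90],0,45],
  ],
)

```text
time: 31.72
eef_pos: [0.5628, 0.0476, 0.0621]
tool_rot: [[0.036, 0.999, 0.002], [0.999, -0.036, -0.0], [-0.0, 0.002, -1.0]]
ft_force: [0.7, -0.0, -2.8]
grip_width: 0.0578
gripper_force: 20.0
```

play_rows(
  targets=[
    [[0,0,22],0,45],
    [[0,0,30],0,45],
    [[0,0,32],0,45],
    [[0,0,32],0,45],
  ],
)

```text
time: 32.22
eef_pos: [0.563, 0.0489, 0.0311]
tool_rot: [[0.035, 0.999, 0.002], [0.999, -0.035, -0.0], [0.0, 0.002, -1.0]]
ft_force: [-0.4, 0.6, -2.2]
grip_width: 0.058
gripper_force: 20.0
```

```bash
python3 - <<'E'
from h import *
plan((.6535,.0515,.0295,-1.606))
c=cap("side")
for b in blobs(c,.055,.075,(.5,.7,-.2,.16)): print("  ",b)
E
```

```text
shift mm [5.8, 90.4, 1.6] turn -0.0
   ([315.0, 138.0], 31, [0.6254, -0.1281, 0.0162], [0.6231, -0.1294, 0.065])
   ([248.0, 197.0], 486, [0.6489, 0.1047, 0.0312], [0.6477, 0.1069, 0.0666])
   ([293.0, 199.0], 416, [0.563, 0.051, 0.0459], [0.5612, 0.0604, 0.0672])
```

play_rows(
  targets=[
    [[4,15,0],0,45],
    [[4,30,0.5],0,45],
    [[4,42,0.5],0,45],
    [[4,50,0.5],0,45],
    [[4,56,0.5],0,45],
    [[4,61,0.5],0,45],
    [[4,65,0.5],0,45],
    [[4,68,0.5],0,45],
  ],
)

```text
time: 33.28
eef_pos: [0.6302, 0.051, 0.0294]
tool_rot: [[0.035, 0.999, -0.001], [0.999, -0.035, 0.0], [0.0, -0.001, -1.0]]
ft_force: [-2.7, 1.8, -2.4]
grip_width: 0.0577
gripper_force: 20.0
```

play_rows(
  targets=[
    [[0,4,0],0,45],
    [[0,8,0],0,45],
    [[0,12,0],0,45],
    [[0,15,0],0,45],
    [[0,18,0],0,45],
    [[0,20,0],0,45],
    [[0,21.5,0],0,45],
    [[0,21.5,0],0,45],
  ],
)

```text
time: 34.28
eef_pos: [0.6522, 0.05, 0.0297]
tool_rot: [[0.035, 0.999, 0.0], [0.999, -0.035, -0.0], [-0.0, 0.0, -1.0]]
ft_force: [0.8, 1.2, -3.1]
grip_width: 0.0577
gripper_force: 20.0
```

play_rows(
  targets=[
    [[0,1,0.5],0,45],
    [[0,1.5,0.5],0,45],
    [[0,1.5,0.5],0,45],
    [[0,1.5,0.5],0,72],
    [[0,1.5,0.5],0,72],
    [[0,1.5,0.5],0,72],
    [[0,1.5,-20],0,72],
    [[0,1.5,-60],0,72],
  ],
)

```text
time: 35.28
eef_pos: [0.6529, 0.05, 0.0904]
tool_rot: [[0.035, 0.999, -0.002], [0.999, -0.035, -0.0], [-0.0, -0.002, -1.0]]
ft_force: [0.4, 1.3, 0.4]
grip_width: 0.0721
gripper_force: 0.0
```

play_rows(
  targets=[
    [[0,-30,-60],0,30],
    [[0,-90,-60],0,0],
    [[0,-150,-60],0,0],
    [[0,-190,-60],0,0],
    [[0,-190,-60],0,0],
    [[0,-190,-60],0,0],
  ],
)

```text
time: 36.02
eef_pos: [0.4649, 0.0567, 0.1508]
tool_rot: [[0.035, 0.999, 0.003], [0.999, -0.035, 0.0], [0.0, 0.003, -1.0]]
ft_force: [-0.1, 0.0, -0.1]
grip_width: 0.0167
gripper_force: 0.0
```

```bash
cat > rowfit.py <<'E'
from h import *
import sys
# lid centres by circle-model fit on a lid-height mask per camera
from scipy.optimize import least_squares
def lids(c,guess):
    W=cloud(c);m=(W[...,2]>.0645)&(W[...,2]<.072)&(W[...,0]>.58)&(W[...,0]<.71)&(abs(W[...,1])<.2)
    p=W[m][:,:2];out=[]
    g=np.array(guess,float)
    for _ in range(10):
        k=np.linalg.norm(p[:,None]-g[None],axis=2);a=k.argmin(1);ok=k.min(1)<.032
        g=np.array([p[ok&(a==i)].mean(0) for i in range(len(g))])
    return g
if __name__=="__main__":
    g=eval(sys.argv[2])
    yaw=-.035;C=np.array([.6135,-.0055]);R=np.array([[np.cos(yaw),-np.sin(yaw)],[np.sin(yaw),np.cos(yaw)]])
    for n in("top","side"):
        c=cap(n,n+sys.argv[1]);q=lids(c,g);print(n,q.round(4).tolist(),"tray mm",((q-C)@R*1000).round(1).tolist())
E
python3 rowfit.py 5 "[(.65,.11),(.653,.051),(.648,-.007),(.647,-.065),(.643,-.123)]"
python3 - <<'E'
from h import *
plan((.573,.051,.12,-1.606))
E
```

```text
top [[0.6535, 0.1069], [0.6519, 0.0486], [0.6497, -0.0098], [0.6477, -0.0677], [0.6446, -0.1252]] tray mm [[36.0, 113.8], [36.5, 55.4], [36.3, -3.0], [36.4, -60.9], [35.3, -118.5]]
side [[0.6524, 0.1095], [0.6504, 0.0514], [0.6487, -0.0058], [0.6426, -0.0522], [0.6338, -0.1222]] tray mm [[34.8, 116.3], [34.9, 58.1], [35.2, 1.0], [30.7, -45.6], [24.4, -116.0]]
shift mm [-1.8, 108.3, 30.1] turn 0.0
```

View pics/top5.png

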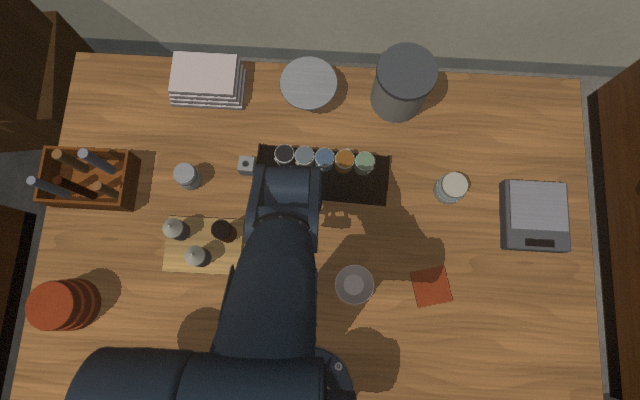

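```bash
python3 - <<'E'
from h import *
yaw=-.035;C=np.array([.6135,-.0055]);R=np.array([[np.cos(yaw),-np.sin(yaw)],[np.sin(yaw),np.cos(yaw)]])
P=[C+R@np.array([-.025,y]) for y in (.115,.0565,-.002,-.0605,-.1185)]
plan(*[(*p,.032,-1.606) for p in P])
E
```

```text
shift mm [58.1, 125.8, 118.1] turn 0.0
shift mm [-58.5, 0.0, 0.0] turn -0.0
shift mm [-58.5, 0.0, 0.0] turn -0.0
shift mm [-58.5, 0.0, 0.0] turn -0.0
shift mm [-58.0, 0.0, 0.0] turn -0.0
```

play_rows(
  targets=[
    [[30,60,0],0,0],
    [[58,110,20],0,0],
    [[58,110,75],0,0],
    [[58,110,118],0,0],
    [[58,120,118],0,0],
    [[58,126,118],0,0],
    [[58,126,118],0,0],
  ],
)

```text
time: 37.0
eef_pos: [0.5934, 0.1102, 0.0337]
tool_rot: [[0.035, 0.999, 0.004], [0.999, -0.035, 0.0], [0.001, 0.004, -1.0]]
ft_force: [0.4, -0.7, 0.9]
grip_width: 0.0004
gripper_force: 0.0
```

play_rows(
  targets=[
    [[0,5,0],0,0],
    [[0,9,0],0,0],
    [[0,12,0],0,0],
    [[0,14,0],0,0],
    [[0,15,0],0,0],
    [[0,15,0],0,0],
  ],
)

```text
time: 37.75
eef_pos: [0.6065, 0.1097, 0.0316]
tool_rot: [[0.035, 0.999, -0.0], [0.999, -0.035, -0.0], [-0.0, -0.0, -1.0]]
ft_force: [-0.2, -0.6, 0.2]
grip_width: 0.0004
gripper_force: 0.0
```

play_rows(
  targets=[
    [[0,1,0],0,0],
    [[0,1,0],0,0],
  ],
)

```text
time: 38.0
eef_pos: [0.6076, 0.1097, 0.0316]
tool_rot: [[0.035, 0.999, 0.0], [0.999, -0.035, 0.0], [0.0, 0.0, -1.0]]
ft_force: [-0.1, 0.2, -0.6]
grip_width: 0.0006
gripper_force: 0.0
```

play_rows(
  targets=[
    [[0,1,0],0,0],
    [[0,1,0],0,0],
  ],
)

```text
time: 38.25
eef_pos: [0.6086, 0.1096, 0.0316]
tool_rot: [[0.035, 0.999, 0.0], [0.999, -0.035, -0.0], [-0.0, 0.0, -1.0]]
ft_force: [-0.4, 0.7, -0.0]
grip_width: 0.0007
gripper_force: 0.0
```

play_rows(
  targets=[
    [[0,1,0],0,0],
    [[0,2,0],0,0],
    [[0,2,0],0,0],
  ],
)

```text
time: 38.62
eef_pos: [0.6104, 0.1095, 0.0316]
tool_rot: [[0.035, 0.999, -0.001], [0.999, -0.035, -0.0], [-0.0, -0.001, -1.0]]
ft_force: [-2.0, 0.5, 1.3]
grip_width: 0.0007
gripper_force: 1.2
```

play_rows(
  targets=[
    [[0,1,0],0,0],
    [[0,1.5,0],0,0],
    [[0,1.5,0],0,0],
  ],
)

```text
time: 39.0
eef_pos: [0.612, 0.1095, 0.0316]
tool_rot: [[0.035, 0.999, -0.0], [0.999, -0.035, -0.0], [-0.0, -0.0, -1.0]]
ft_force: [-2.7, 0.5, 1.7]
grip_width: 0.0008
gripper_force: 1.3
```

play_rows(
  targets=[
    [[0,1,0],0,0],
    [[0,1,0],0,0],
  ],
)

```text
time: 39.25
eef_pos: [0.6127, 0.1095, 0.0316]
tool_rot: [[0.035, 0.999, -0.001], [0.999, -0.035, -0.0], [-0.0, -0.001, -1.0]]
ft_force: [-5.3, 0.6, 3.3]
grip_width: 0.0005
gripper_force: 2.5
```

```bash
python3 rowfit.py 6 "[(.65,.11),(.653,.051),(.648,-.007),(.647,-.065),(.643,-.123)]"
```

```text
top [[nan, nan], [nan, nan], [nan, nan], [nan, nan], [nan, nan]] tray mm [[nan, nan], [nan, nan], [nan, nan], [nan, nan], [nan, nan]]
side [[nan, nan], [nan, nan], [nan, nan], [nan, nan], [nan, nan]] tray mm [[nan, nan], [nan, nan], [nan, nan], [nan, nan], [nan, nan]]rowfit.py:11: RuntimeWarning: Mean of empty slice.
  g=np.array([p[ok&(a==i)].mean(0) for i in range(len(g))])
  ret = um.true_divide(
```

play_rows(
  targets=[
    [[0,-12,0],0,0],
    [[-30,-15,0],0,0],
    [[-58,-15,0],0,0],
    [[-58,-15,0],0,0],
    [[-58,-8,0],0,0],
    [[-58,-4,0],0,0],
    [[-58,-1,0],0,0],
    [[-58,-1,0],0,0],
  ],
)

```text
time: 40.35
eef_pos: [0.61, 0.052, 0.0315]
tool_rot: [[0.035, 0.999, -0.0], [0.999, -0.035, 0.0], [0.0, -0.0, -1.0]]
ft_force: [-0.9, 0.2, 0.5]
grip_width: 0.0003
gripper_force: 0.8
```

play_rows(
  targets=[
    [[0,1,0],0,0],
    [[0,1,0],0,0],
  ],
)

```text
time: 40.6
eef_pos: [0.6104, 0.0517, 0.0316]
tool_rot: [[0.035, 0.999, -0.001], [0.999, -0.035, 0.0], [0.0, -0.001, -1.0]]
ft_force: [-4.9, 1.2, 2.6]
grip_width: 0.0003
gripper_force: 2.7
```

play_rows(
  targets=[
    [[0,-12,0],0,0],
    [[-30,-15,0],0,0],
    [[-58,-15,0],0,0],
    [[-58,-15,0],0,0],
    [[-58,-8,0],0,0],
    [[-58,-4,0],0,0],
    [[-58,-1,0],0,0],
    [[-58,-1,0],0,0],
  ],
)

```text
time: 41.6
eef_pos: [0.6079, -0.006, 0.0315]
tool_rot: [[0.035, 0.999, -0.0], [0.999, -0.035, 0.0], [0.0, -0.0, -1.0]]
ft_force: [-1.0, 0.2, 0.2]
grip_width: 0.0003
gripper_force: 0.9
```

play_rows(
  targets=[
    [[0,1,0],0,0],
    [[0,1,0],0,0],
  ],
)

```text
time: 41.85
eef_pos: [0.6082, -0.0062, 0.0315]
tool_rot: [[0.035, 0.999, -0.002], [0.999, -0.035, 0.0], [0.0, -0.002, -1.0]]
ft_force: [-5.9, 1.5, 3.6]
grip_width: 0.0003
gripper_force: 3.1
```

Tub two seats at tray x ≈ -5 and tub three behaves the same way. I'll seat the remaining two and then retreat.

play_rows(
  targets=[
    [[0,-12,0],0,0],
    [[-30,-15,0],0,0],
    [[-58,-15,0],0,0],
    [[-58,-15,0],0,0],
    [[-58,-8,0],0,0],
    [[-58,-4,0],0,0],
    [[-58,-1,0],0,0],
    [[-58,-1,0],0,0],
  ],
)

```text
time: 42.85
eef_pos: [0.6057, -0.0639, 0.0314]
tool_rot: [[0.034, 0.999, -0.001], [0.999, -0.034, 0.0], [0.0, -0.001, -1.0]]
ft_force: [-3.4, -0.1, 1.1]
grip_width: 0.0006
gripper_force: 1.3
```

play_rows(
  targets=[
    [[0,1,0],0,0],
    [[0,1,0],0,0],
  ],
)

```text
time: 43.1
eef_pos: [0.606, -0.0642, 0.0315]
tool_rot: [[0.035, 0.999, -0.002], [0.999, -0.035, 0.0], [0.0, -0.002, -1.0]]
ft_force: [-6.4, 0.9, 4.4]
grip_width: 0.0003
gripper_force: 3.6
```

play_rows(
  targets=[
    [[0,-12,0],0,0],
    [[-30,-15,0],0,0],
    [[-58,-15,0],0,0],
    [[-58,-15,0],0,0],
    [[-58,-8,0],0,0],
    [[-58,-4,0],0,0],
    [[-58,-1,0],0,0],
    [[-58,-1,0],0,0],
  ],
)

```text
time: 44.1
eef_pos: [0.6036, -0.1218, 0.0314]
tool_rot: [[0.034, 0.999, -0.001], [0.999, -0.034, 0.0], [0.0, -0.001, -1.0]]
ft_force: [-3.9, -0.4, 2.2]
grip_width: 0.0005
gripper_force: 1.8
```

play_rows(
  targets=[
    [[0,1,0],0,0],
    [[0,1,0],0,0],
  ],
)

```text
time: 44.35
eef_pos: [0.6038, -0.122, 0.0314]
tool_rot: [[0.035, 0.999, -0.003], [0.999, -0.035, 0.001], [0.0, -0.003, -1.0]]
ft_force: [-8.3, 0.6, 5.2]
grip_width: 0.0005
gripper_force: 4.2
```

play_rows(
  targets=[
    [[0,-15,0],0,0],
    [[0,-50,-20],0,0],
    [[0,-100,-70],0,0],
    [[0,-150,-120],0,30],
    [[40,-170,-150],0,60],
    [[80,-170,-150],0,60],
    [[80,-170,-150],0,60],
  ],
)

```text
time: 45.22
eef_pos: [0.4381, -0.0348, 0.1825]
tool_rot: [[0.032, 0.999, 0.003], [0.999, -0.032, -0.0], [-0.0, 0.003, -1.0]]
ft_force: [0.1, -0.6, -0.1]
grip_width: 0.0356
gripper_force: 0.0
```

```bash
python3 rowfit.py 7 "[(.65,.11),(.653,.051),(.648,-.007),(.647,-.065),(.643,-.123)]"; python3 - <<'E'
from h import *
for n in("top","side"):
    c=dict(np.load(f"pics/{n}0.npz"))
    print(n,blobs(c,.105,.125,(.38,.47,.05,.14)))
s=dict(np.load("pics/side0.npz"));print("side hole",ray(s,226.2,242.4,.055).round(4))
plan((.4255,.095,.16,-1.606))
b=cv2.imread("pics/side7.png")[90:290,180:420];cv2.imwrite("pics/side7c.png",cv2.resize(b,None,fx=3,fy=3,interpolation=cv2.INTER_CUBIC))
E
```

```text
top [[0.6538, 0.1068], [0.6514, 0.0451], [0.6487, -0.0124], [0.6479, -0.0706], [0.6443, -0.1295]] tray mm [[36.4, 113.6], [36.1, 51.9], [35.4, -5.6], [36.7, -63.9], [35.1, -122.8]]
side [[0.6524, 0.1092], [0.6503, 0.0479], [0.6478, -0.0097], [0.6463, -0.0681], [0.6438, -0.1262]] tray mm [[34.8, 116.0], [34.9, 54.7], [34.5, -3.0], [35.0, -61.5], [34.5, -119.6]]
top [([281.0, 230.0], 73, [0.4257, 0.0939, 0.0128], [0.4256, 0.0938, 0.1106])]
side [([341.0, 225.0], 122, [0.4253, 0.0948, 0.0132], [0.4246, 0.0965, 0.1095])]
side hole [0.6179 0.2177 0.055 ]
shift mm [130.9, -17.1, 21.7] turn 0.001
```

View pics/side7c.png

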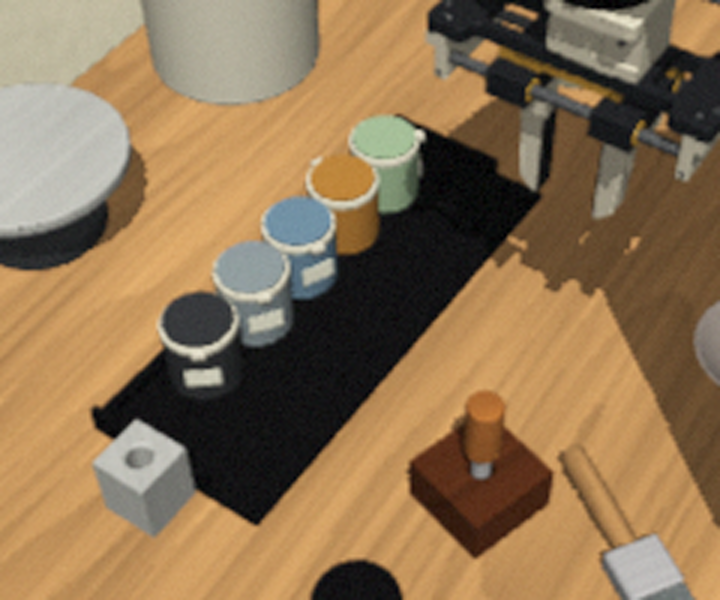

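play_rows(
  targets=[
    [[131,-17,22],0,60],
    [[131,-17,22],0,60],
    [[131,-17,22],0,60],
    [[131,-17,22],0,60],
    [[131,-17,22],0,60],
    [[131,-17,22],0,60],
  ],
)

```text
time: 46.08
eef_pos: [0.4258, 0.0939, 0.1598]
tool_rot: [[0.037, 0.999, 0.0], [0.999, -0.037, -0.0], [-0.0, 0.0, -1.0]]
ft_force: [0.3, 0.7, 0.6]
grip_width: 0.06
gripper_force: 0.0
```

```bash
python3 - <<'E'
from h import *
for n in("top","side"):
    c=dict(np.load(f"pics/{n}0.npz"));W=cloud(c)
    m=(W[...,2]>.0525)&(W[...,2]<.058)&(abs(W[...,0]-.62)<.035)&(abs(W[...,1]-.215)<.035)
    p=W[m][:,:2].astype(np.float32);r=cv2.minAreaRect(p*1000);print(n,r,len(p), "mean",p.mean(0))
    # hole: dark pixels within the lug top face
    u,v=proj(c,[.62,.215,.055])[0].astype(int)
    g=cv2.cvtColor(c["frame"],cv2.COLOR_RGB2GRAY)[v-10:v+11,u-10:u+11].astype(float)
    G=cv2.resize(g,None,fx=8,fy=8,interpolation=cv2.INTER_CUBIC)
    cc=G[56:112,56:112];t=(cc.min()+np.median(cc))/2
    k=(cc<t);q=np.argwhere(k).mean(0);uu=u-10+(q[1]+56+.5)/8-.5;vv=v-10+(q[0]+56+.5)/8-.5
    print(n,"dark",k.sum()/64,uu,vv,ray(c,uu,vv,.055).round(4),ray(c,uu,vv,.05).round(4))
    m=(W[...,2]>.107)&(W[...,2]<.115)&(abs(W[...,0]-.425)<.03)&(abs(W[...,1]-.095)<.03)
    p=W[m];print("pin top",p.mean(0).round(4),cv2.minEnclosingCircle(p[:,:2].astype(np.float32)))
plan((.4255,.0945,.066,-1.606))
E
```

```text
top ((621.2026977539062, 215.48399353027344), (44.77814483642578, 44.890777587890625), 87.27490997314453) 157 mean [0.62151283 0.21647221]
top dark 17.015625 245.0535468319559 163.44404269972452 [0.6197 0.2161 0.055 ] [0.6212 0.2171 0.05  ]
pin top [0.4255 0.094  0.1108] ((0.42574381828308105, 0.093901626765728), 0.0127876540645957)
side ((620.1414184570312, 215.82923889160156), (46.24583435058594, 46.368839263916016), 88.1657485961914) 352 mean [0.6202806  0.21649623]
side dark 4.9375 223.34137658227849 241.92325949367088 [0.6235 0.2198 0.055 ] [0.6264 0.2176 0.05  ]
pin top [0.4249 0.096  0.1098] ((0.4253007471561432, 0.09481491893529892), 0.013243954628705978)
shift mm [0.6, -0.3, 93.8] turn -0.002
```

play_rows(
  targets=[
    [[0,0,45],0,60],
    [[0,0,85],0,60],
    [[0,0,94],0,60],
    [[0,0,94],0,60],
    [[0,0,94],0,20],
    [[0,0,94],0,20],
    [[0,0,94],0,20],
    [[0,0,94],0,20],
  ],
  newtons=25,
)

```text
time: 47.08
eef_pos: [0.4255, 0.0951, 0.0659]
tool_rot: [[0.035, 0.999, 0.0], [0.999, -0.035, 0.0], [0.0, 0.0, -1.0]]
ft_force: [-0.9, 0.0, 1.8]
grip_width: 0.0255
gripper_force: 25.0
```

play_rows(
  targets=[
    [[0,0,0],0,20],
    [[0,0,-5],0,20],
    [[0,0,-15],0,20],
    [[0,0,-30],0,20],
    [[0,0,-60],0,20],
    [[0,0,-100],0,20],
    [[0,0,-100],0,20],
  ],
)

```text
time: 47.95
eef_pos: [0.4268, 0.0952, 0.1684]
tool_rot: [[0.035, 0.999, 0.005], [0.999, -0.035, 0.001], [0.001, 0.005, -1.0]]
ft_force: [-0.1, 1.0, -1.0]
grip_width: 0.0259
gripper_force: 25.0
```

```bash
python3 - <<'E'
from h import *
plan((.6207,.2156,.15,-1.606))
c=cap("side","side8")
a=c["frame"][150:310,220:420,::-1];cv2.imwrite("pics/side8c.png",cv2.resize(a,None,fx=3,fy=3,interpolation=cv2.INTER_CUBIC))
W=cloud(c);
for z in(.08,.09,.1):
    m=(abs(W[...,2]-z)<.006)&(abs(W[...,0]-.425)<.02)&(abs(W[...,1]-.094)<.02);p=W[m];print(z,p.mean(0).round(4),p.min(0).round(4),p.max(0).round(4),len(p))
E
```

```text
shift mm [127.1, 189.6, 18.4] turn 0.0<stdin>:7: RuntimeWarning: Mean of empty slice.
  ret = um.true_divide(
Traceback (most recent call last):
ValueError: zero-size array to reduction operation minimum which has no identity
```

View pics/side8c.png

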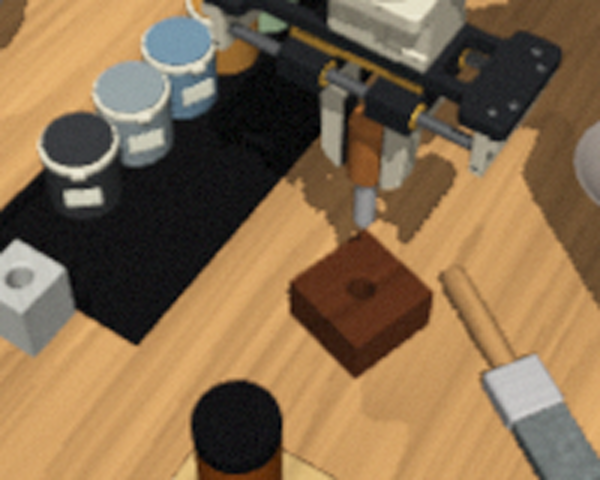

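play_rows(
  targets=[
    [[30,45,0],0,20],
    [[65,97,0],0,20],
    [[100,149,0],0,20],
    [[120,178,0],0,20],
    [[128,190,0],0,20],
    [[128,190,15],0,20],
    [[128,190,35],0,20],
    [[128,190,35],0,20],
  ],
)

```text
time: 49.0
eef_pos: [0.618, 0.2155, 0.1279]
tool_rot: [[0.035, 0.999, -0.005], [0.999, -0.035, -0.001], [-0.001, -0.004, -1.0]]
ft_force: [0.3, 0.4, -1.0]
grip_width: 0.0256
gripper_force: 25.0
```

```bash
python3 - <<'E'
from h import *
plan((.6207,.2164,.13,-1.606))
c=cap("side","side9")
u,v=proj(c,[.6207,.2156,.07])[0].astype(int);print(u,v)
a=c["frame"][v-40:v+40,u-50:u+50,::-1];a=cv2.resize(a,None,fx=6,fy=6,interpolation=cv2.INTER_CUBIC)
t=cap("top")
u,v=proj(t,[.6207,.2156,.07])[0].astype(int)
cv2.imwrite("pics/side9c.png",a)
E
```

```text
shift mm [1.0, 2.7, -2.1] turn -0.0
224 236
```

View pics/side9c.png

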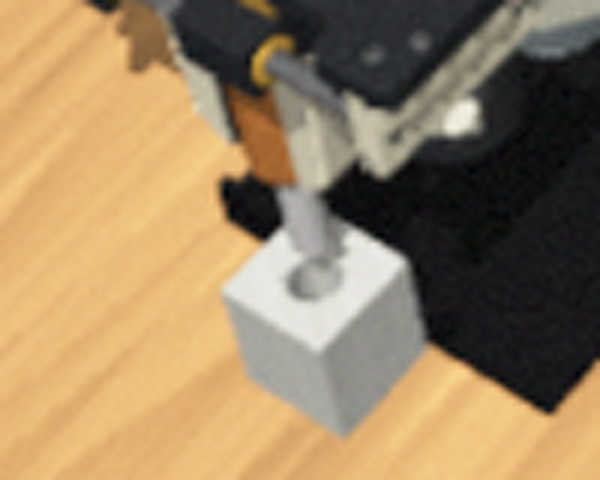

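```bash
python3 - <<'E'
from h import *
s=dict(np.load("pics/side0.npz"))
f=lambda a,b:(174+a/6-.42,196+b/6-.42)
from bench import ctrl
print(ctrl.state()["eef_pos"])
print("hole",ray(s,*f(315,281),.055).round(4),"tip",ray(s,*f(322,256),.072).round(4),ray(s,*f(322,256),.070).round(4))
print("block centre proj",[(p-np.array([174,196])+.42)*6 for p in proj(s,[[.6207,.2156,.055],[.618,.2147,.072]])])
E
```

```text
[0.619446   0.21603992 0.13045404]
hole [0.618  0.2179 0.055 ] tip [0.6127 0.2166 0.072 ] [0.6139 0.2157 0.07  ]
block centre proj [array([313.13176149, 272.76481023]), array([313.15730467, 244.98688268])]
```

play_rows(
  targets=[
    [[1,1.5,0],0,20],
    [[1,1.5,0],0,20],
    [[1,1.5,5],0,20],
    [[1,1.5,10],0,20],
    [[1,1.5,14],0,20],
    [[1,1.5,18],0,20],
    [[1,1.5,18],0,20],
  ],
)

```text
time: 49.98
eef_pos: [0.6211, 0.2172, 0.1122]
tool_rot: [[0.035, 0.999, -0.001], [0.999, -0.035, -0.0], [-0.0, -0.001, -1.0]]
ft_force: [-0.2, -0.6, -1.5]
grip_width: 0.0256
gripper_force: 25.0
```

play_rows(
  targets=[
    [[0,0,3],0,20],
    [[0,0,6],0,20],
    [[0,0,8],0,20],
    [[0,0,8],0,20],
  ],
)

```text
time: 50.48
eef_pos: [0.6213, 0.2172, 0.1044]
tool_rot: [[0.035, 0.999, -0.0], [0.999, -0.035, -0.0], [-0.0, -0.0, -1.0]]
ft_force: [0.4, 0.5, -1.5]
grip_width: 0.0255
gripper_force: 25.0
```

```bash
python3 - <<'E'
from h import *
from bench import ctrl
s=ctrl.state();print(s["eef_pos"],s["ft_force"],s["torque"])
c=cap("side","side10")
a=c["frame"][196:276,174:274,::-1];a=cv2.resize(a,None,fx=6,fy=6,interpolation=cv2.INTER_CUBIC);cv2.imwrite("pics/side10c.png",a)
E
```

```text
[0.62125003 0.21721118 0.10444878] [ 0.37626036  0.51900627 -1.49707552] [-0.14625452  0.11923243  0.03640806]
```

View pics/side10c.png

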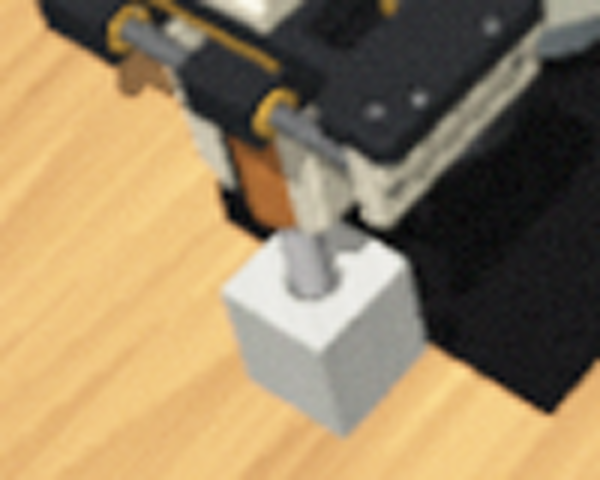

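play_rows(
  targets=[
    [[0,0,3],0,20],
    [[0,0,6],0,20],
    [[0,0,9],0,20],
    [[0,0,12],0,20],
    [[0,0,15],0,20],
  ],
)

```text
time: 51.15
eef_pos: [0.6213, 0.2173, 0.0894]
tool_rot: [[0.035, 0.999, -0.0], [0.999, -0.035, -0.0], [-0.0, -0.0, -1.0]]
ft_force: [0.7, -0.1, -1.0]
grip_width: 0.0262
gripper_force: 25.0
```

play_rows(
  targets=[
    [[0,0,5],0,20],
    [[0,0,10],0,20],
    [[0,0,15],0,20],
    [[0,0,20],0,20],
    [[0,0,24],0,20],
    [[0,0,24],0,20],
  ],
)

```text
time: 51.9
eef_pos: [0.6211, 0.2172, 0.0652]
tool_rot: [[0.035, 0.999, -0.001], [0.999, -0.035, -0.0], [-0.0, -0.001, -1.0]]
ft_force: [-0.4, -0.0, -0.3]
grip_width: 0.0256
gripper_force: 25.0
```

play_rows(
  targets=[
    [[0,0,2],0,20],
    [[0,0,4],0,20],
    [[0,0,4],0,20],
  ],
)

```text
time: 52.28
eef_pos: [0.6212, 0.2172, 0.0615]
tool_rot: [[0.035, 0.999, -0.0], [0.999, -0.035, -0.0], [-0.0, -0.0, -1.0]]
ft_force: [-1.0, -0.8, -1.0]
grip_width: 0.0258
gripper_force: 25.0
```

play_rows(
  targets=[
    [[0,0,0.5],0,20],
    [[0,0,0.5],0,20],
    [[0,0,0.5],0,55],
    [[0,0,0.5],0,55],
    [[0,0,0.5],0,55],
    [[0,0,-30],0,55],
    [[0,0,-80],0,55],
    [[0,0,-110],0,55],
  ],
)

```text
time: 53.28
eef_pos: [0.6219, 0.2174, 0.1742]
tool_rot: [[0.035, 0.999, 0.002], [0.999, -0.035, 0.001], [0.001, 0.002, -1.0]]
ft_force: [0.4, -0.1, -0.8]
grip_width: 0.0552
gripper_force: 0.0
```

play_rows(
  targets=[
    [[0,-60,-20],0,55],
    [[0,-120,-40],0,55],
    [[-60,-180,-60],0,55],
    [[-120,-230,-80],0,55],
    [[-120,-230,-80],0,55],
    [[-120,-230,-80],0,55],
    [[-120,-230,-80],0,55],
  ],
)

```text
time: 54.15
eef_pos: [0.3878, 0.1056, 0.2518]
tool_rot: [[0.035, 0.999, 0.001], [0.999, -0.035, 0.0], [0.0, 0.001, -1.0]]
ft_force: [-0.6, 0.1, 0.8]
grip_width: 0.0548
gripper_force: 0.0
```

```bash
python3 rowfit.py 11 "[(.65,.11),(.653,.051),(.648,-.007),(.647,-.065),(.643,-.123)]"; python3 - <<'E'
from h import *
from bench import ctrl
print(ctrl.state()["eef_pos"],ctrl.state()["time"])
for n in("top","side"):
    c=cap(n);print(n,"pin")
    for b in blobs(c,.09,.125,(.55,.7,.17,.26)): print("  ",b)
    W=cloud(c);p=W[(abs(W[...,0]-.62)<.03)&(abs(W[...,1]-.216)<.03)];print("top z",np.sort(p[:,2])[-20:].round(4).mean())
    for b in blobs(c,.076,.09,(.5,.65,-.45,.45)): print("  by",b[2])
    for b in blobs(c,.1,.13,(.25,.5,.15,.45)): print("  board",b[2])
a=cv2.imread("pics/side11.png")[80:380,170:410];cv2.imwrite("pics/side11c.png",cv2.resize(a,None,fx=2,fy=2,interpolation=cv2.INTER_CUBIC))
E
```

```text
top [[0.6531, 0.1069], [0.6513, 0.0449], [0.6492, -0.0126], [0.6471, -0.0703], [0.6447, -0.1289]] tray mm [[35.7, 113.7], [36.0, 51.7], [36.0, -5.9], [35.8, -63.6], [35.5, -122.3]]
side [[0.6526, 0.1093], [0.65, 0.0477], [0.6481, -0.01], [0.6459, -0.066], [0.6495, -0.1132]] tray mm [[35.1, 116.1], [34.6, 54.4], [34.8, -3.3], [34.5, -59.3], [39.8, -106.4]]
[0.38773619 0.10587538 0.2513438 ] 54.25
top pin
   ([243.0, 158.0], 79, [0.6208, 0.2163, 0.0135], [0.6199, 0.2151, 0.1037])
top z 0.10808
  by [0.5762, 0.3809, 0.0313]
  by [0.5874, -0.3776, 0.0372]
  board [0.4197, 0.3882, 0.0213]
  board [0.3465, 0.3195, 0.0213]
side pin
   ([222.0, 229.0], 162, [0.6202, 0.2175, 0.0132], [0.6183, 0.2196, 0.1024])
top z 0.10670499999999998
  by [0.6203, 0.2181, 0.013]
  by [0.5758, 0.3824, 0.031]
  board [0.4196, 0.2547, 0.0271]
  board [0.3474, 0.3222, 0.0197]
  board [0.4179, 0.3908, 0.0202]
```

View pics/side11c.png

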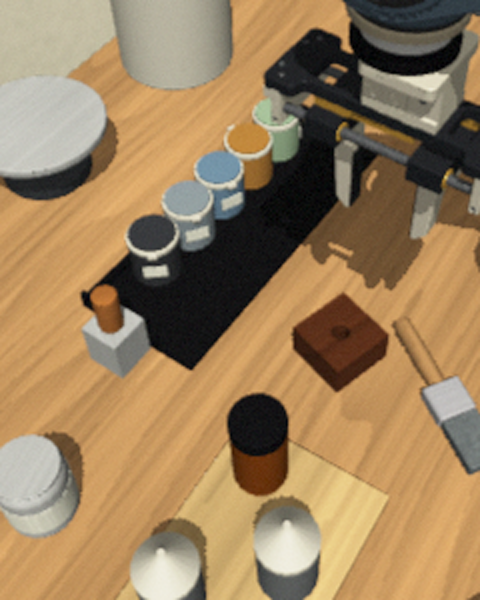

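The side view shows the pin seated in the lug, with its handle on the lug's top at crop (110,325). The five tubs are in line, the jar and both bottles are on the board, and the can hasn't moved. I'll check the pin's height once more and then hand in.

```bash
python3 - <<'E'
from h import *
from bench import ctrl
W=cloud(cap("top"));m=(W[...,2]>.1)&(abs(W[...,0]-.6208)<.011)&(abs(W[...,1]-.2163)<.011)
z=np.median(W[m][:,2]);print(z)
if z<.1075: print(ctrl.hand_in())
E
```

```text
0.10592068919265515
the job is handed in; nothing more can be done
None
```

The job is handed in, with both bottles and the jar upright on the board, all five tubs in line against the back lip, the pin fully home in the lug, and the big jar and can untouched.

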